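# Fish the dropped battery out of the pen pot with tongs

## Task

The AA battery for the mouse has fallen into the deep pen pot, where fingers cannot reach it. Take the spring tongs out of their wooden block, reach down into the pot with them, squeeze them shut on the battery and lift it straight out, with the pot left standing where it is and the other things on the desk left alone. Finish while still holding the battery up in the closed tongs, at least 5 cm above the rim of the pot, still and touched by nothing but the tongs, so that I can take it from you.

Things in the scene. Friction and masses are not known exactly. Their poses are not given: they have to be found in the camera images.
- tongs: Steel spring tongs, 164 mm long, 14 mm wide (own x), 64 g, upright, tips down in the wooden block. Origin midway between the lower tip ends (8 mm above the desk at rest); own z up to the bow, own y: line along which the legs close. Hinges at z 158 mm, y +-11 mm; the legs always move alike. A spring holds them open: 34 mm clear between the tips, 44 mm over their outsides; let go, they reopen.
- tongs_left: The tongs' leg on the own +y side; origin on its hinge at the top. Rubber tip 18 mm high and 14 mm wide at its lower end.
- tongs_right: The tongs' leg on the own -y side; origin on its hinge at the top. Same as the other.
- tongs_grip (a point): On the tongs' middle line between the black ribbed grips, 122 mm above the tip ends; one finger each side along own y. Grips: 34 mm over the outsides when open, 36 mm high; bow ends 42 mm above. Up to 5 N a side holds the tongs still open; 9 N closes them to a 14 mm gap (grips 5 to 6 mm narrower); a quarter of any more reaches the item: 20 to 25 N holds it well.
- tongs_mouth (a point): Point midway between the two rubber tips, 8 mm above their lower ends; turns with the tongs.
- stand: Fixed wooden block 52 x 104 x 58 mm (x, y, z), origin under its centre. In its top a pocket 20 x 51 mm (x, y), 50 mm deep, in which the tongs stand upright with 2 to 3 mm of play, their y along the block's y; they come straight up. Two small pen holes beside it stay empty.
- pot: White round pen pot, 88 mm across outside, 80 mm inside, 84 mm high, inner floor 5 mm above the desk, loose, 0.38 kg. Origin under its centre.
- cell: The AA battery to fetch, 14 mm thick, 50 mm long, lying flat on the floor of the pot (it does not roll). Origin at the middle of its underside; own y along its length, own x across its 14 mm, own z up.
- spare_cell: Another AA battery, lying on the open desk at the back: leave it alone. Origin under its centre.
- mouse: Black computer mouse, 104 x 57 x 33 mm, on the left of the desk: leave it alone. Origin under its centre.
- mug: Patterned mug of tea, 78 x 108 x 89 mm, at the far right of the desk: leave it alone. Origin under it.
Not all that is in view belongs to the job. There is more than one size of the tongs; the job needs the smaller.

How it is judged:
On the way, in this order (a step that is already met when the one before it is completed fails the run):
1. the tongs are drawn up out of the wooden block, held by the fingers (height (world z) of tongs above 0.063 m and contact force between tongs and stand below 0.05 N and contact force between the fingers and tongs above 0.5 N), for 0.2 s.
2. both legs of the tongs pinch the battery down in the pot (contact force between each of tongs_left, tongs_right and cell above 0.3 N and height (world z) of cell below 0.05 m and horizontal distance between cell and pot below 0.04 m), for 0.1 s.
At the end, for the whole second after the job is handed in: Battery's middle over 134 mm above the desk, under 30 mm/s, within 30 mm of the tongs' mouth, pinched by each leg with over 0.3 N, untouched by robot and pot; fingers hold the tongs, clear of the pot; pot upright (0.1 rad), within 30 mm of its start (height (world z) of cell above 0.134 m and contact force between each of tongs_left, tongs_right and cell above 0.3 N and distance between cell and tongs_mouth below 0.03 m and contact force between the fingers and tongs above 0.5 N and contact force between each of the arm, the fingers, pot and cell below 0.05 N and contact force between pot and tongs below 0.05 N and linear speed of cell below 0.03 m/s and angle between pot's own z axis and vertical below 0.1 rad and distance of pot from where it was at the start of the episode below 0.03 m); the arm keeps its last pose, push and grip.
It fails at once if the pot is tipped or pushed away (angle between pot's own z axis and vertical above 0.25 rad or distance of pot from where it was at the start of the episode above 0.03 m).
It fails at once if the robot touches the battery itself (contact force between any of the fingers, the arm and cell above 0.5 N).
It fails at once if another thing on the desk is disturbed (distance of any of mouse, spare_cell, mug from where it was at the start of the episode above 0.03 m).
It also fails if it takes over 48 s, if anything falls off the work surface, if the arm or the gripper's body presses on something with over 40 N, if the wrist force passes 120 N, or if a joint passes its speed limit or range.

## Robot

A 7-joint arm with a two-finger parallel gripper is mounted at the origin on the work surface; the furniture and walls round the work are solid. World frame = base frame: x ahead of the robot, y to its left, z up, the work surface at z = 0. Lengths are in m, angles in rad, forces in N, time in s.
With the tool pointing down it reaches from about 0.425 to 0.95 m from the base axis. Payload 4.7 kg.
Tool frame: the origin (TCP) lies between the finger pads; the fingertips stand 25 mm ahead of it and the grasp point (between the pads) lies 6 mm ahead of it; z points along the fingers, y is the line along which they close (so a half turn about z gives the same grasp; the last joint's range is limited). The gripper opens to 85 mm and grips with 20 to 120 N. Pads are 22 mm wide; open, the fingers measure 114 mm over their backs; the gripper's body (76 mm by 85 mm) begins 54 mm behind the grasp point. The pads swing forward as they close: fully open they stand 13 mm farther back than shut.
Start: joints at [1.251, 0.469, -0.049, 1.532, 0.024, 1.141, -0.082], TCP at [0.194, -0.647, 0.256] pointing down, gripper open.
Joint ranges: [-2.59, 2.59], [-0.33, 1.99], [-1.39, 1.29], [0.1, 2.45], [-1.04, 4.18], [0.21, 1.99], [-2.66, 2.66]. Speed limits (rad/s): [2.57, 2.57, 3.14, 3.14, 3.14, 3.14, 3.14].

## Interface

Orientations are given as a 3x3 rotation matrix whose columns are the frame's x, y, z axes.
In Python, from rig import * gives the robot as it stands. Calls block until the motion is done:
- movep(position, orientation): joint-space move of the TCP to a pose.
- move_l(position, attitude=None, feed=0.15, until_force=None): straight line of the TCP; attitude=None keeps the orientation; feed is the mean speed in m/s. With until_force (N) it stops when the force on the tool has changed by that much, and returns True; else False.
- move_joints(angles): joint-space move.
- command_gripper(opening, newtons=None): finger opening in m; newtons is the grip in N (None keeps the last); returns when the fingers have stopped.
- sleep(seconds).
- inverse_kinematics(position, orientation): joint angles nearest the present ones, or None.
- sense(): the state.
- camera(name): name is "scene" or "top"; returns (picture, depth): 480x640x3 uint8, red, green, blue; 480x640 float32, m along the optical axis (not along the pixel's ray), 0 where there is no reading.
- camera_params(name): a dict with "K" (3x3 intrinsics, pixels), "position" and "rotation" of the camera in the world. Camera axes: x right, y down, z forward; pixel columns grow to the right and rows downward; lengths in m; the calibration is good to about 2 mm. A picture is of the moment at which its call begins. camera_params takes no time and is no camera call.
A pose or a line that the arm cannot do raises Unreachable and nothing moves.
- finish_job(): hands the job in; it is judged then, once.
The state is a dict: "time_s": time; "joint_pos": joint angles; "qd": joint speeds; "joint_efforts": joint torques, N m; "position": TCP position; "tcp_rot": TCP orientation; "wrist_force": force on the tool from outside, world axes, zero at the start; "ft_torque": the same for the moment, N m; "finger_gap": finger opening in m; "gripper_force": force on a finger pad.
Only numpy, scipy, OpenCV 4.12 (cv2) and the standard library are available. Lean on these libraries where they do the work, as an engineer would, in place of code of your own. Each camera call takes 0.05 s, during which the arm holds its last target. There are 200 camera calls.

## Working session

There is one attempt and no reset: what is moved stays moved. The work goes in short steps, each a Python script; the robot and the scene stay as the last script left them, time stands still between calls to the robot, and variables do not carry over. Pictures are saved under pics/ and viewed, at most 10 in all, crops included, and the job is handed in when it is done.

```bash
mkdir -p pics; ls; python3 - <<'E'
from rig import *
import cv2,numpy as np
for n in("scene","top"):
    p,d=camera(n); np.savez(f"pics/{n}.npz",p=p,d=d); cv2.imwrite(f"pics/{n}.png",p[:,:,::-1])
    c=camera_params(n); print(n,c)
s=sense();print(s["time_s"],s["tcp_rot"],s["finger_gap"])
E
```

```text
pics
scene {'K': array([[479.24350681,   0.        , 313.89589628],
       [  0.        , 479.24350681, 245.03997553],
       [  0.        ,   0.        ,   1.        ]]), 'position': array([-0.27942916,  0.74985931,  0.65904508]), 'rotation': array([[-0.74100711, -0.31492437,  0.59306923],
       [-0.67135844,  0.36540515, -0.64479216],
       [-0.01364979, -0.8759576 , -0.48219494]])}
top {'K': array([[552.2972478 ,   0.        , 318.96908243],
       [  0.        , 552.2972478 , 236.62377689],
       [  0.        ,   0.        ,   1.        ]]), 'position': array([0.25752591, 0.04053465, 1.18348367]), 'rotation': array([[ 0.02356316, -0.99466976,  0.10038353],
       [-0.99962405, -0.02484987, -0.01158664],
       [ 0.01401939, -0.10007277, -0.99488135]])}
0.1 [[ 9.57995185e-01  2.86783764e-01 -5.46341518e-04]
 [ 2.86784279e-01 -9.57993808e-01  1.62536874e-03]
 [-5.72624266e-05 -1.71377758e-03 -9.99998530e-01]] 0.08544692349613948
```

View pics/scene.png

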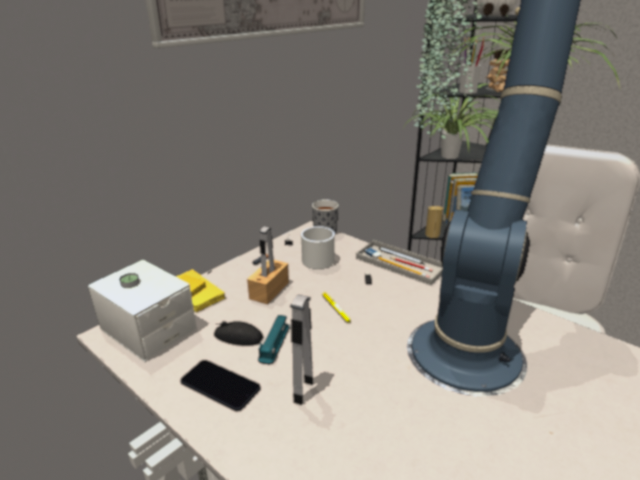

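View pics/top.png

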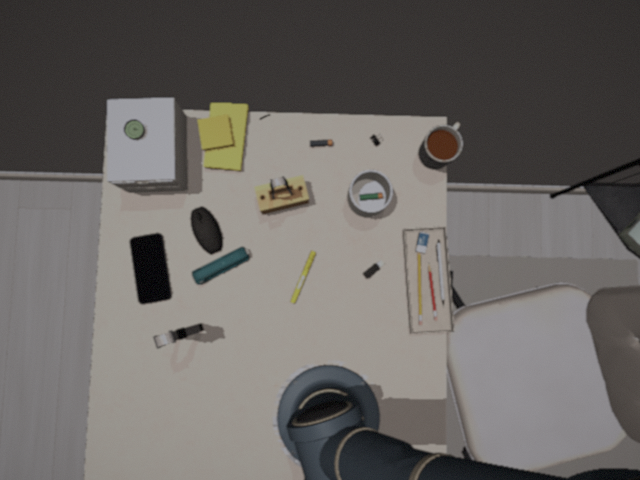

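The desk shows two tongs: the small pair in the wooden block at top (280,187) and a large free-standing pair at (180,335). I choose the pair in the block. There are also several battery-like things: in the pot at (371,197), the spare at (320,143), and small black items at (376,140) and (372,270). I choose the one in the pot. Next I measure, with one close crop.

```bash
cat > h.py <<'E'
import numpy as np,cv2
def ray(c,uv,z):
    uv=np.atleast_2d(uv).astype(float); d=np.c_[uv,np.ones(len(uv))]@np.linalg.inv(c["K"]).T@c["rotation"].T
    return c["position"]+d*((z-c["position"][2])/d[:,2])[:,None]
def cloud(c,d):
    v,u=np.mgrid[:480,:640]; P=np.stack([u,v,np.ones_like(u)],-1)*d[...,None]
    return (P@np.linalg.inv(c["K"]).T)@c["rotation"].T+c["position"]
E
python3 - <<'E'
from rig import *
from h import *
for n in("scene","top"):
    f=np.load(f"pics/{n}.npz");p,d=f["p"],f["d"];c=camera_params(n)
    W=cloud(c,d)
    if n=="top":
        print("desk z",np.median(W[280:300,250:280,2][d[280:300,250:280]>0]))
        hsv=cv2.cvtColor(p,cv2.COLOR_RGB2HSV)
        sub=np.zeros((480,640),bool);sub[165:225,245:320]=1
        m=sub&(abs(W[...,2]-.058)<.008)&(d>0)
        r=cv2.minAreaRect(W[m][:,:2].astype(np.float32)*1000);print("stand",m.sum(),r,cv2.boxPoints(r))
        t=sub&(W[...,2]>.08)&(d>0);print("tongs pts",t.sum(),np.percentile(W[t],[2,50,98],axis=0))
        t=sub&(W[...,2]>.15)&(d>0);r=cv2.minAreaRect(W[t][:,:2].astype(np.float32)*1000);print("bow",t.sum(),r,cv2.boxPoints(r))
        sub[:]=0;sub[160:230,335:405]=1
        m=sub&(abs(W[...,2]-.084)<.008)&(d>0)
        print("pot rim",m.sum(),cv2.minEnclosingCircle(W[m][:,:2].astype(np.float32)*1000))
        sub[:]=0;sub[178:212,352:390]=1
        print("cell hsv",hsv[193:201:2,356:388:4].tolist())
        m=sub&(hsv[...,1]>70);m=cv2.morphologyEx(m.astype(np.uint8),cv2.MORPH_OPEN,np.ones((3,3)))>0
        v,u=np.nonzero(m);q=ray(c,np.c_[u,v],.012)
        r=cv2.minAreaRect(q[:,:2].astype(np.float32)*1000);print("cell",m.sum(),r,q.mean(0),cv2.boxPoints(r), np.median(W[m],axis=0))
        a=cv2.resize(p[160:235,245:405,::-1],None,fx=5,fy=5,interpolation=cv2.INTER_CUBIC)
        cv2.imwrite("pics/crop1.png",a)
    else:
        m=np.zeros((480,640),bool);m[220:300,245:295]=1
        t=m&(W[...,2]>.13)&(W[...,2]<.2)&(d>0)&(abs(W[...,0]-.6)<.25)
        print("scene bow",t.sum(),np.percentile(W[t],[2,50,98],axis=0))
        a=cv2.resize(p[190:310,235:355,::-1],None,fx=4.9,fy=4.9,interpolation=cv2.INTER_CUBIC)
        cv2.imwrite("pics/crop2.png",a)
E
```

```text
scene bow 190 [[0.45002376 0.09557975 0.1307215 ]
 [0.45856112 0.11843961 0.14993354]
 [0.46821081 0.12818518 0.17074335]]
desk z -0.00013504643369199876
stand 928 ((460.9796447753906, 108.91798400878906), (53.150978088378906, 103.67046356201172), 15.641483306884766) [[421.41263  151.66843 ]
 [449.36398   51.837128]
 [500.54666   66.16754 ]
 [472.5953   165.99884 ]]
tongs pts 179 [[0.44934845 0.09091693 0.09015782]
 [0.45933901 0.10904439 0.1690319 ]
 [0.46989675 0.12408918 0.1745452 ]]
bow 126 ((460.7131652832031, 107.58413696289062), (17.365129470825195, 29.084957122802734), 14.764049530029297) [[448.61127 119.43382]
 [456.02325  91.30914]
 [472.81506  95.73445]
 [465.40308 123.85913]]
pot rim 305 ((465.1660461425781, -73.46273803710938), 44.06743240356445)
cell hsv [[[13, 22, 137], [120, 7, 152], [114, 9, 142], [90, 10, 126], [85, 13, 119], [76, 34, 97], [11, 97, 131], [120, 7, 145]], [[15, 21, 145], [72, 45, 97], [68, 74, 89], [69, 90, 91], [68, 89, 92], [68, 86, 95], [12, 129, 152], [120, 5, 149]], [[15, 25, 145], [72, 46, 99], [69, 88, 93], [69, 96, 88], [69, 90, 85], [70, 94, 79], [12, 133, 123], [150, 2, 137]], [[15, 21, 146], [78, 27, 95], [62, 44, 76], [85, 15, 100], [75, 5, 98], [105, 5, 109], [150, 6, 138], [120, 5, 153]]]
cell 79 ((466.549072265625, -83.03240966796875), (9.092974662780762, 44.08647537231445), 7.252681732177734) [ 0.46630055 -0.08344508  0.012     ] [[ 459.2561    -61.739513]
 [ 464.82184  -105.47325 ]
 [ 473.84204  -104.3253  ]
 [ 468.2763    -60.591568]] [ 0.46494299 -0.08061209  0.01844677]
```

View pics/crop1.png

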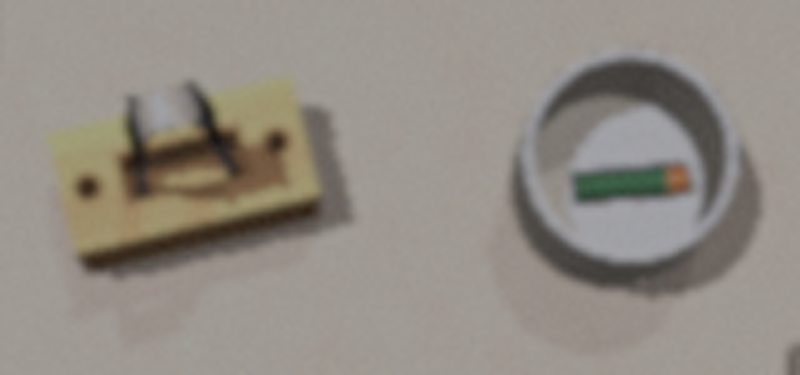

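View pics/crop2.png

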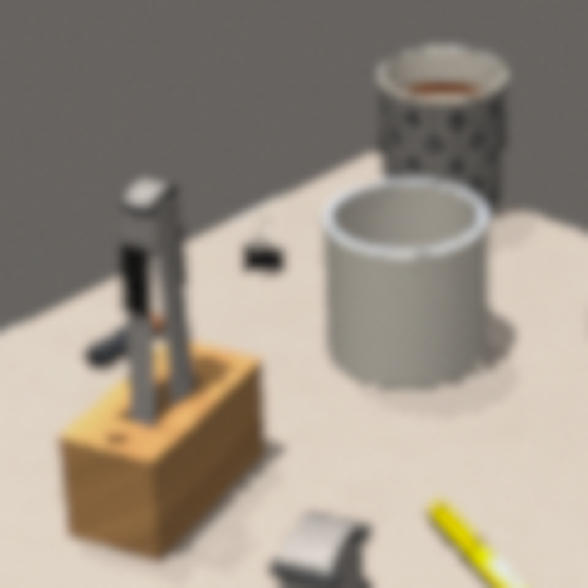

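The crops confirm the choice: small tongs in the block (bow at about top px (279,182)) and a green/orange battery on the pot floor, ends at about px (360,197) to (383,196). The sizes match what was given: block 53x104, rim radius 44, cell top at 18.5 mm. Now I check reach and grasp the tongs.

```bash
cat >> h.py <<'E'
def R(a): # tool down, tool y at angle a (deg) in the xy plane
    a=np.radians(a); y=np.array([np.cos(a),np.sin(a),0]); z=np.array([0,0,-1.]); return np.c_[np.cross(y,z),y,z]
T=np.array([.461,.1085]); TA=-74.6   # tongs
E
python3 - <<'E'
from rig import *
from h import *
c=camera_params("top")
e=ray(c,[[359.8,197.2],[383.2,195.6]],.012); print("cell ends",e[:,:2],np.linalg.norm(e[0]-e[1]),e.mean(0))
for xy,a in((T,TA),((.466,-.083),6.5),((.466,-.083),-173.5)):
    for z in(.136,.3,.26): 
        q=inverse_kinematics([*xy,z],R(a)); print(a,z,None if q is None else np.round(q,2))
command_gripper(.06,20)
movep([*T,.27],R(TA)); move_l([*T,.136],feed=.1,until_force=8)
s=sense();print(s["position"],s["wrist_force"],s["finger_gap"],s["time_s"])
p,d=camera("scene");cv2.imwrite("pics/g1.png",cv2.resize(p[170:320,200:360,::-1],None,fx=4,fy=4,interpolation=cv2.INTER_CUBIC))
E
```

```text
cell ends [[ 0.46307426 -0.058857  ]
 [ 0.46786916 -0.10918968]] 0.05056055976011802 [ 0.46547171 -0.08402334  0.012     ]
-74.6 0.136 [ 0.31  0.4  -0.76  2.09  0.39  0.8  -2.  ]
-74.6 0.3 [ 0.53  0.2  -0.97  1.9   0.18  1.14 -1.8 ]
-74.6 0.26 [ 0.49  0.25 -0.93  1.95  0.23  1.05 -1.84]
6.5 0.136 [ 0.61  0.37 -0.63  2.09  0.31  0.77 -0.1 ]
6.5 0.3 [ 0.71  0.15 -0.69  1.91  0.11  1.12  0.1 ]
6.5 0.26 [ 0.69  0.2  -0.68  1.96  0.14  1.03  0.06]
-173.5 0.136 [-0.76  0.52  1.12  2.16 -0.64  0.85 -2.27]
-173.5 0.3 None
-173.5 0.26 [-0.95  0.26  1.25  2.03 -0.29  1.04 -2.59]
[0.46143078 0.10864914 0.13656043] [0.59937821 0.48853673 0.34885945] 0.05985640946710352 4.7833
```

View pics/g1.png

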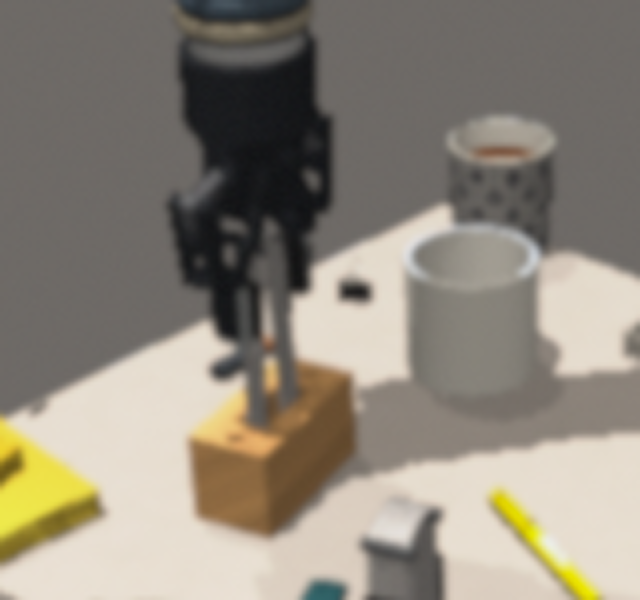

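The picture shows the fingers on either side of the tongs at about (265,250), with the block undisturbed. I close gently in steps, watching the pad force.

```bash
python3 - <<'E'
from rig import *
from h import *
for o in(.038,.0355,.0345,.034,.0335,.033,.0325):
    command_gripper(o,20); sleep(.1); s=sense(); print(o,s["finger_gap"],s["gripper_force"],np.round(s["wrist_force"],1),s["time_s"])
    if np.max(s["gripper_force"])>3.5: break
E
```

```text
0.038 0.037989088921341084 0.0 [-0.4 -0.5  0. ] 5.275
0.0355 0.03543202400921879 3.7587923544924706 [-0.4  0.2  0.4] 5.5917
```

```bash
python3 - <<'E'
from rig import *
from h import *
for o in(.035,.0345,.034,.0335):
    command_gripper(o,20); sleep(.15); s=sense(); print(o,s["finger_gap"],s["gripper_force"],np.round(s["wrist_force"],1),s["time_s"])
    if s["gripper_force"]>5.5: break
z0=s["position"]; print(z0)
move_l([*T,.20],feed=.06)
sleep(.3); s=sense(); print(s["position"],s["finger_gap"],s["gripper_force"],np.round(s["wrist_force"],1),s["time_s"])
p,d=camera("scene");cv2.imwrite("pics/g2.png",cv2.resize(p[150:300,200:360,::-1],None,fx=4,fy=4,interpolation=cv2.INTER_CUBIC))
E
```

```text
0.035 0.03520102664113273 5.186426276341081 [-0.5 -0.6  0.9] 5.9583
0.0345 0.03462825048694955 5.843083154177293 [ 1.  -0.9  1.6] 6.325
[0.4610981  0.10849014 0.13607446]
[0.46090799 0.10851945 0.19982261] 0.03458970140603325 3.7859578887582757 [ 0.2  0.6 -0.8] 7.8417
```

View pics/g2.png

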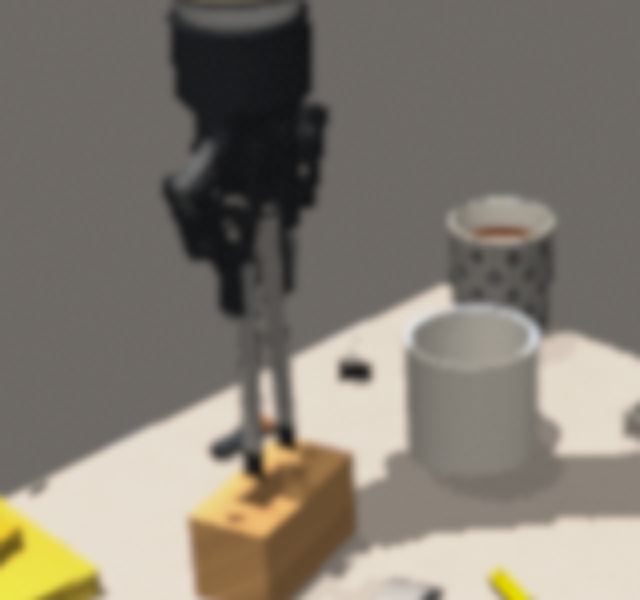

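The tongs are drawn out and hang upright, with the tips at about (253,465) and (287,437), clear above the block. Next I carry them over the pot, turned across the cell.

```bash
cat >> h.py <<'E'
C=np.array([.4657,-.0835]); CA=6.0
E
python3 - <<'E'
from rig import *
from h import *
move_l([*T,.265],feed=.08)
try: move_l([*C,.265],R(CA),feed=.06)
except Exception as e: print(e); movep([*C,.265],R(CA))
sleep(.5); s=sense(); print(s["position"],s["finger_gap"],s["gripper_force"],np.round(s["wrist_force"],1),s["time_s"])
c=camera_params("scene"); p,d=camera("scene"); W=cloud(c,d)
m=(d>0)&(abs(W[...,0]-C[0])<.05)&(abs(W[...,1]-C[1])<.05)
for lo,hi in((.125,.155),(.16,.18),(.185,.21)):
    t=m&(W[...,2]>lo)&(W[...,2]<hi); print(lo,t.sum(),np.percentile(W[t],[3,50,97],axis=0).round(4).tolist() if t.any() else 0)
    for sg in(-1,1):
        k=t&((W[...,0]-C[0])*sg>0); print(sg,k.sum(),np.median(W[k],axis=0) if k.any() else 0)
cv2.imwrite("pics/g3.png",cv2.resize(p[140:290,250:410,::-1],None,fx=4,fy=4,interpolation=cv2.INTER_CUBIC))
p,d=camera("top");cv2.imwrite("pics/t3.png",cv2.resize(p[150:250,300:440,::-1],None,fx=5,fy=5))
E
```

```text
[ 0.46569908 -0.08350272  0.26499511] 0.03447031239819353 3.786029516486451 [ 0.4 -1.  -0.4] 12.7083
0.125 65 [[0.444, -0.0905, 0.1344], [0.4496, -0.0806, 0.1451], [0.4842, -0.0731, 0.1539]]
-1 37 [ 0.44648873 -0.08188177  0.14507587]
1 28 [ 0.48221814 -0.07852446  0.14513523]
0.16 57 [[0.4452, -0.0903, 0.1607], [0.4509, -0.0803, 0.1702], [0.4838, -0.0722, 0.1794]]
-1 30 [ 0.44788819 -0.08208473  0.17004062]
1 27 [ 0.48199692 -0.07893206  0.17024361]
0.185 75 [[0.447, -0.0909, 0.1854], [0.4517, -0.0817, 0.1978], [0.4833, -0.072, 0.2095]]
-1 39 [ 0.44964448 -0.08428444  0.19728099]
1 36 [ 0.48038827 -0.07817021  0.19785174]
```

View pics/g3.png

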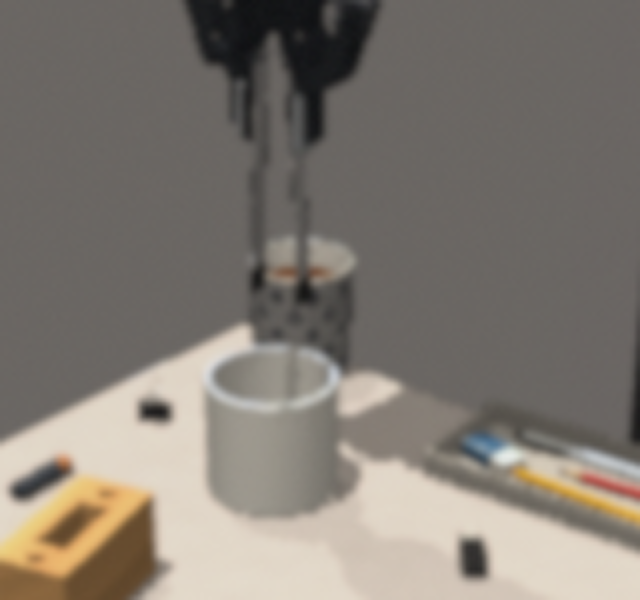

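The tips at (258,280) and (305,292) hang straight over the pot opening. Their midpoint is about (0.464, -0.082), as intended. Now I descend.

```bash
python3 - <<'E'
from rig import *
from h import *
move_l([*C,.165],feed=.08,until_force=6); 
hit=move_l([*C,.1355],feed=.03,until_force=4)
s=sense(); print(hit,s["position"],s["finger_gap"],s["gripper_force"],np.round(s["wrist_force"],1),s["time_s"])
if s["position"][2]<.139:
    for o in(.032,.030,.0285):
        command_gripper(o,20); s=sense(); print(o,s["finger_gap"],s["gripper_force"],np.round(s["wrist_force"],1))
    command_gripper(.0,24); sleep(.5)
    s=sense(); print(s["position"],s["finger_gap"],s["gripper_force"],np.round(s["wrist_force"],1),s["time_s"])
E
```

```text
False [ 0.46583167 -0.08346793  0.13564869] 0.034771353433641954 3.786181358154863 [-0.4 -0.4 -0.9] 15.3417
0.032 0.032083745430547685 4.64448300182994 [-0.5  0.9 -0.2]
0.03 0.030023230019714593 5.399379953742027 [ 0.4  0.2 -1.6]
0.0285 0.028537677405540036 7.173120528459549 [ 0.4  0.1 -0.9]
[ 0.46570026 -0.08351421  0.135588  ] 0.028432382254633976 24.435190558433533 [-0.9 -0.2  2.6] 16.7083
```

The grips stopped 6 mm narrower at 24 N, which means the tongs have closed on the cell. I lift it straight up.

```bash
python3 - <<'E'
from rig import *
from h import *
move_l([*C,.16],feed=.03); s=sense(); print(s["finger_gap"],np.round(s["wrist_force"],1))
move_l([*C,.295],feed=.06); sleep(.8)
s=sense(); print(s["position"],s["finger_gap"],s["gripper_force"],np.round(s["wrist_force"],1),s["time_s"])
c=camera_params("scene"); p,d=camera("scene"); W=cloud(c,d)
m=(d>0)&(abs(W[...,0]-C[0])<.06)&(abs(W[...,1]-C[1])<.06)
t=m&(W[...,2]>.12)&(W[...,2]<.19); print(np.percentile(W[t],[2,50,98],axis=0).round(4).tolist())
cv2.imwrite("pics/g4.png",cv2.resize(p[140:290,250:410,::-1],None,fx=4,fy=4,interpolation=cv2.INTER_CUBIC))
E
```

```text
0.02801806189464523 [ 0.4  0.4 -1.2]
[ 0.46571388 -0.08350237  0.29499419] 0.028101734235196685 23.86295109987259 [ 0.4  0.8 -1.1] 20.875
[[0.4523, -0.1028, 0.1642], [0.4605, -0.0766, 0.175], [0.4774, -0.0536, 0.1882]]
```

View pics/g4.png

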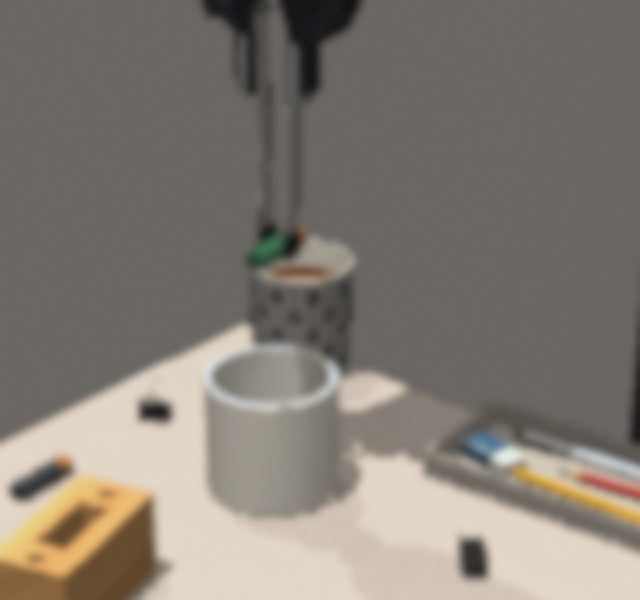

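The battery (green at (270,248), orange end at (300,236)) is pinched level in the tongs at about z 0.165 m, well above the 0.134 m limit. The pot has not moved and nothing is near the battery, so I hand in.

```bash
python3 -c "
from rig import *
print(finish_job())"
```

```text
the job is handed in; nothing more can be done
None
```

The job is handed in: the tongs are holding the battery still, about 8 cm above the pot's rim, and the pot is standing where it was.

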